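Lock the spring chuck of the blue painting stand

TASK

The painted board on the stand with the blue collar is still loose: pull the blue spring collar straight up, turn it clockwise (seen from above) past the steel ridge to the green mark, and let it go down fully home so that it is locked, then let go. Leave the orange-collared stand alone.

Things in the scene. Friction and masses are not known exactly. Their poses are not given: they have to be found in the camera images.
- blue_grip (a point): Grip point of the blue spring collar, on its vertical axis, moving with it: 100 mm above the table when home, about 104 at the start. The collar is an upright ribbed sleeve, 44 mm across, 54 tall, reaching 38 mm below and 16 above this point; grip across it in any direction from above. A white ear at its foot reaches 37 mm from the axis; a white stripe on its top points the same way.
- blue_lift (a joint): Height of the blue collar, m: 0 fully home (only at the lock place), about 0.004 at the start (ear on a low steel shelf), at least 0.014 to pass over the 14 mm steel ridge, 0.024 upper stop. A spring pulls it down with 4 N at home, 10 N at the stop; let go, it springs down.
- blue_turn (a joint): Turn of the blue collar, rad, growing clockwise seen from above; stops at 0 and 1.4. 0 to 0.45: open place (red mark at 0.15), ridge from there to about 1.1, then to the stop the ear drops home (green mark at 1.25). Starts between 0 and 0.35; turns easily once lifted.
- orange_stand: Bystander of the same make with an orange collar; leave untouched. Origin on the table under its axis. Both stands are fixed (place and yaw vary, no part rotates but the collar): grey base 130 mm wide, turntable top 150 mm wide with a wooden board, dark flange 98 mm wide whose top is 62 mm above the table (shelf, ridge, marks on it), 14 mm spindle through the collar up to 128 mm.
Things that resemble listed ones, but are neither listed nor needed, are in the scene too. What is shaped like the part that bears blue_grip but purple is not meant.

How it is judged:
By the outcome, as a careful person would: the job done as asked, in the order asked, and still so for the second after the job is handed in, with the robot touching nothing.
It also fails if it takes over 40 s, if anything falls off the work surface, if the arm or the gripper's body presses on something with over 40 N, if the wrist force passes 120 N, or if a joint passes its speed limit or range.

ROBOT

A 7-joint arm with a two-finger parallel gripper is mounted at the origin on the work surface. World frame = base frame: x ahead of the robot, y to its left, z up, the work surface at z = 0. Lengths are in m, angles in rad, forces in N, time in s.
With the tool pointing down it reaches from about 0.35 to 0.9 m from the base axis. Payload 8.1 kg.
Tool frame: the origin (TCP) lies at the very end of the fingers, on their centre line; the grasp point (between the pads) lies 19 mm behind it (manip.pinch_z is the distance from the TCP to the grasp point, in m); z points along the fingers, y is the line along which they close (so a half turn about z gives the same grasp; the last joint's range is limited). The gripper opens to 92 mm and grips with 3 to 60 N. Pads are 19 mm wide; open, the fingers measure 130 mm over their backs; the gripper's body (75 mm by 190 mm) begins 47 mm behind the grasp point.
Start: joints at [1.24, 0.434, 0.025, 1.573, -0.012, 1.134, -0.075], TCP at [0.141, -0.609, 0.227] pointing down, gripper open.
Joint ranges: [-2.62, 2.62], [-0.44, 2.09], [-1.27, 1.32], [0.08, 2.57], [-1.32, 4.46], [0.12, 2], [-2.74, 2.74]. Speed limits (rad/s): [2.22, 2.22, 3.01, 3.01, 3.14, 3.14, 3.14].

INTERFACE

Orientations are given as a rotation vector (axis times angle).
In Python, from workcell import manip gives the robot as it stands.
- The arm moves only by the tool jog_arm, never from a script. Its argument "series" is a list of rows, each a list of 5 numbers: the shift along the tool's x, y, z in m, then the turn about the tool's z in rad, then the opening, from 0 (shut) to 1 (fully open). In form: [[x, y, z, roll, claw], ...]. A call has 1 to 8 rows; each row shifts and turns the commanded pose from where the row before left it, along the tool's axes as they then stand; what a row does not reach is not made up. A row lasts 1/8 s, in which the tool goes at most 62.5 mm and 10.7 degrees, less where a joint would pass 70% of its speed; a pose out of reach is approached as far as the arm can. A call is refused whole if a number of a shift passes 0.0625 or a number of a turn 0.188, either way. A call with a gripper value outside its range is refused whole. The fingers move at their own pace and stop on an object; "grip_force" is the grip in N (left out, the last holds). Time passes only in rows, so rows that do not move let the fingers close. It gives the time, the measured TCP pose, the force, the opening and the grip force at its end, in the units of the state.
- manip.observe(): the state, without advancing time (a new reading comes with each control period).
- manip.snapshot(name): name is "side" or "top" or "wrist"; returns the picture (384x512x3 uint8, blue, green, red); there is no depth.
- manip.calibration(name): a dict with "fx", "fy", "cx", "cy" (pixels), "world_to_cam" (4x4, takes a point from world to camera coordinates); the wrist camera has in their place "T_tool_cam" (4x4, takes a point from camera to tool coordinates, whose origin is the TCP and whose axes are the flange's). Camera axes: x right, y down, z forward; pixel columns grow to the right and rows downward; lengths in m; the calibration is good to about 2 mm. A picture is of the moment at which its call begins: read the wrist's pose just before it. calibration takes no time and is no camera call.
- manip.finish_job(): hands the job in; it is judged then, once.
Trained networks look in the newest picture that a camera, given by its name, has taken for a name from the list of things; names that differ only in an ending like _2 or _b are one class to them, and where a whole thing is asked for, a point or a joint stands for the part that bears it (a point fixed in the world has none). Each returns a list of dicts, best first, with "conf" (0 to 1); they miss things now and then, are a little off and sometimes report something else, mostly with a low value. They report only what shows in the picture. A call takes as long as a camera call. They do not tell look-alikes from the thing itself.
- manip.trace(camera, query): "region" (384x512 bool, what is visible of it) and "at" ([row, column] as shares, 0 to 1, of the picture: columns of its width, rows of its height, amid what is visible of it).
- manip.place_of(camera, query): "at" ([row, column] as shares, 0 to 1, of the picture: columns of its width, rows of its height: a listed point, or the origin of a listed thing).
The state is a dict: "clock": time; "q": joint angles; "qvel": joint speeds; "joint_efforts": joint torques, N m; "ee_pos": TCP position; "tool_rot": TCP orientation; "wrist_force": force on the tool from outside, world axes, zero at the start; "torque": the same for the moment, N m; "opening": opening from 0.0 (shut) to 1.0 (fully open); "finger_force": force on a finger pad.
Only numpy, scipy, OpenCV 4.12 (cv2) and the standard library are available. Lean on these libraries where they do the work, as an engineer would, in place of code of your own. Each camera call takes 0.05 s, during which the arm holds its last target. There are 200 camera calls.

## Working session

There is one attempt and no reset: what is moved stays moved. The work goes in short steps, Python scripts to look and compute and a tool call to move; the robot and the scene stay as the last step left them, time stands still between calls to the robot, and variables do not carry over. Pictures are saved under pics/ and viewed, at most 10 in all, crops included, and the job is handed in when it is done.

Besides the shell and the picture viewer there is one more tool, called after "Emit:" as name([rows], argument=value, ...), one row to a line, values as JSON. jog_arm: Moves the arm, as the interface text tells. Its arguments: {"type":"object","properties":{"series":{"type":"array","items":{"type":"array","items":{"type":"number"}}},"grip_force":{"type":"number"}},"required":["series"]}

```bash
mkdir -p pics; cat > h.py <<'E'
import numpy as np, cv2
from scipy.spatial.transform import Rotation as R
from workcell import manip
def ray(cam,u,v,s=None):
    c=manip.calibration(cam)
    d=np.array([(u-c['cx'])/c['fx'],(v-c['cy'])/c['fy'],1.])
    if 'world_to_cam' in c: T=np.linalg.inv(c['world_to_cam'])
    else:
        T=np.eye(4); T[:3,:3]=R.from_rotvec(s['tool_rot']).as_matrix(); T[:3,3]=s['ee_pos']; T=T@c['T_tool_cam']
    return T[:3,3],T[:3,:3]@d
def atz(cam,u,v,z,s=None):
    o,d=ray(cam,u,v,s); return o+d*(z-o[2])/d[2]
E
python3 - <<'E'
from h import *
s=manip.observe(); print({k:np.round(v,3) for k,v in s.items()}, R.from_rotvec(s['tool_rot']).as_matrix().round(3))
ims=[]
for c in ['top','side']:
    im=manip.snapshot(c); ims.append(im)
    cv2.imwrite(f'pics/{c}0.png',im)
    for d in manip.place_of(c,'blue_grip')[:4]:
        v,u=d['at'][0]*384,d['at'][1]*512
        print(c,d['conf'],round(u),round(v),atz(c,u,v,.104).round(4))
    for d in manip.place_of(c,'orange_stand')[:3]:
        v,u=d['at'][0]*384,d['at'][1]*512
        print('or',c,d['conf'],round(u),round(v),atz(c,u,v,0).round(4))
E
```

```text
{'clock': np.float64(0.0), 'q': array([ 1.24 ,  0.435,  0.025,  1.574, -0.012,  1.134, -0.075]), 'qvel': array([-0.002,  0.   ,  0.   , -0.001, -0.002, -0.002, -0.   ]), 'joint_efforts': array([ 0.0000e+00, -6.6786e+01,  9.8500e-01, -3.1446e+01, -6.1000e-02,
        4.3000e-02,  0.0000e+00]), 'ee_pos': array([ 0.141, -0.608,  0.226]), 'tool_rot': array([-3.12 , -0.357,  0.   ]), 'wrist_force': array([ 0.012, -0.287, -0.239]), 'torque': array([ 0.01 , -0.007, -0.019]), 'finger_force': np.float64(0.0), 'opening': np.float64(1.004)} [[ 0.974  0.226 -0.   ]
 [ 0.226 -0.974  0.001]
 [-0.    -0.002 -1.   ]]
top 0.85 159 147 [0.5935 0.1992 0.104 ]
top 0.76 317 251 [ 0.3639 -0.1721  0.104 ]
or top 0.9 304 158 [ 0.601  -0.1566  0.    ]
side 0.98 195 277 [ 0.3602 -0.1812  0.104 ]
side 0.91 270 117 [0.5981 0.2004 0.104 ]
or side 0.76 329 265 [ 0.5949 -0.1515  0.    ]
```

View pics/top0.png

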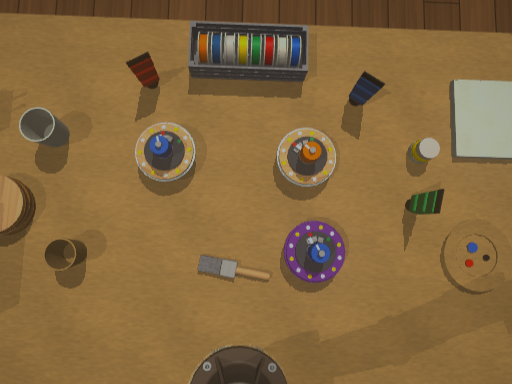

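View pics/side0.png

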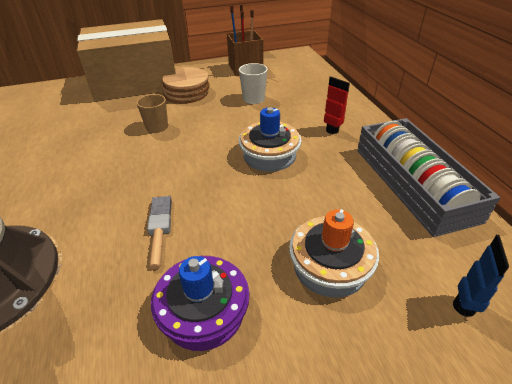

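The top view shows two blue collars: one at pixel (159,147) on a grey stand with a wooden board, one at (317,251) on a purple look-alike. The orange stand is at (305,157). The target is the grey and wooden one, at about (0.596, 0.200). Both cameras agree to within 5 mm.

Emit:
jog_arm([
  [0.039,-0.043,0,0,1],
  [0.039,-0.043,0,0,1],
  [0.039,-0.043,0,0,1],
  [0.039,-0.043,0,0,1],
  [0.039,-0.043,0,0,1],
  [0.039,-0.043,0,0,1],
  [0.039,-0.043,0,0,1],
  [0.039,-0.043,0,0,1],
], grip_force=30)

```text
clock: 1.3
ee_pos: [0.3681, -0.2017, 0.2271]
tool_rot: [3.121, 0.357, 0.001]
wrist_force: [1.7, -0.8, 0.1]
opening: 0.999
finger_force: 0.0
```

Emit:
jog_arm([
  [0.039,-0.043,0,0,1],
  [0.039,-0.043,0,0,1],
  [0.039,-0.043,0,0,1],
  [0.039,-0.043,0,0,1],
  [0.039,-0.043,0,0,1],
  [0.039,-0.043,0,0,1],
  [0.039,-0.043,0,0,1],
  [0,0,0,0,1],
])

```text
clock: 2.3
ee_pos: [0.566, 0.157, 0.2263]
tool_rot: [-3.117, -0.366, -0.0]
wrist_force: [-0.1, -0.5, -0.4]
opening: 0.999
finger_force: 0.0
```

```bash
python3 - <<'E'
from h import *
s=manip.observe(); print(s['clock'],s['q'].round(3),s['ee_pos'].round(4)); M=R.from_rotvec(s['tool_rot']).as_matrix();print(M.round(3))
im=manip.snapshot('wrist'); cv2.imwrite('pics/w1.png',im); print(manip.calibration('wrist')['T_tool_cam'].round(3))
for d in manip.place_of('wrist','blue_grip')[:3]:
    v,u=d['at'][0]*384,d['at'][1]*512
    p=atz('wrist',u,v,.104,s);print(d['conf'],round(u),round(v),p.round(4),(M.T@(p-s['ee_pos'])).round(4))
E
```

```text
2.3 [-0.025  0.42  -0.47   1.639  0.202  1.131 -1.883] [0.566  0.157  0.2263]
[[ 0.973  0.232 -0.   ]
 [ 0.232 -0.973  0.003]
 [ 0.001 -0.003 -1.   ]]
[[-0.001 -0.969 -0.246  0.066]
 [ 1.    -0.001  0.002  0.001]
 [-0.002 -0.246  0.969 -0.158]
 [ 0.     0.     0.     1.   ]]
0.86 213 144 [0.5947 0.198  0.104 ] [ 0.0373 -0.0329  0.1224]
```

View pics/w1.png

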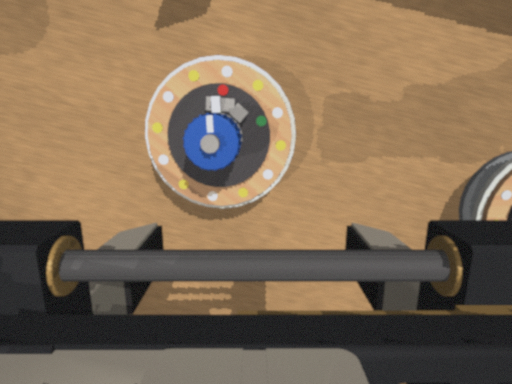

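The wrist picture shows the blue collar at (211,142), with its ear and stripe pointing up towards (215,104). The red mark is at (223,90) and the green at (261,121). I'll centre over the collar, then pre-turn counter-clockwise so joint 7 has room for the clockwise turn.

Emit:
jog_arm([
  [0.038,-0.034,0,0,1],
  [0,0,0,-0.167,1],
  [0,0,0,-0.167,1],
  [0,0,0,-0.167,1],
  [0,0,0,-0.167,1],
  [0,0,0,-0.167,1],
  [0,0,0,-0.167,1],
  [0,0,0,-0.167,1],
])

```text
clock: 3.4
ee_pos: [0.5947, 0.1909, 0.2268]
tool_rot: [2.402, 2.023, -0.001]
wrist_force: [0.4, -0.3, -0.1]
opening: 0.999
finger_force: 0.0
```

Emit:
jog_arm([
  [0,0,0.02,-0.167,1],
  [0,0,0.02,-0.167,1],
  [0,0,0.02,0,1],
  [0,0,0,0,1],
  [0,0,0,0,1],
])

```text
clock: 4.03
ee_pos: [0.595, 0.1931, 0.1674]
tool_rot: [2.04, 2.389, 0.001]
wrist_force: [-0.4, 0.7, 0.1]
opening: 0.995
finger_force: 0.0
```

```bash
python3 - <<'E'
from h import *
s=manip.observe(); print(s['clock'],s['q'].round(3),s['ee_pos'].round(4)); M=R.from_rotvec(s['tool_rot']).as_matrix();print(M.round(3))
im=manip.snapshot('wrist'); cv2.imwrite('pics/w2.png',im)
for d in manip.place_of('wrist','blue_grip')[:3]:
    v,u=d['at'][0]*384,d['at'][1]*512
    p=atz('wrist',u,v,.104,s);print(d['conf'],round(u),round(v),p.round(4),(M.T@(p-s['ee_pos'])).round(4))
E
```

```text
4.025 [ 0.103  0.613 -0.784  1.598  0.467  1.126 -0.636] [0.595  0.1931 0.1674]
[[-0.157  0.988  0.001]
 [ 0.988  0.157  0.   ]
 [-0.     0.001 -1.   ]]
0.67 259 201 [0.5978 0.1971 0.104 ] [0.0034 0.0033 0.0634]
```

View pics/w2.png

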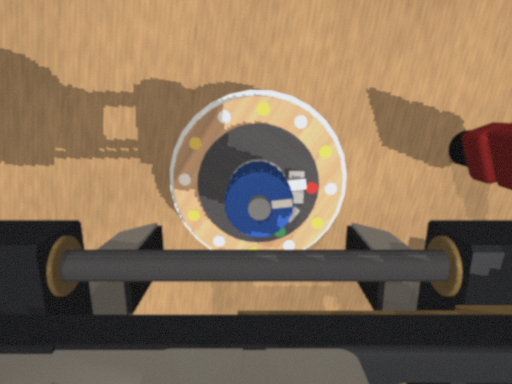

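```bash
python3 - <<'E'
from h import *
s=manip.observe(); M=R.from_rotvec(s['tool_rot']).as_matrix()
P={}
for n,u,v,z in [('spindle',259.5,208,.128),('flange',258.5,182,.062),('ear',297,185,.074),('red',312,188,.062),('green',280,231,.062),('s1',275,205,.12),('s2',292,203,.12)]:
    P[n]=atz('wrist',u,v,z,s); print(n,P[n].round(4))
c=np.array([.596,.198,0])
for n in ['ear','red','green']:
    d=P[n]-c; print(n,np.hypot(*d[:2]).round(3),np.arctan2(d[1],d[0]).round(3))
d=P['s2']-P['s1'];print('stripe',np.arctan2(d[1],d[0]))
p=np.array([.596,.198,.085]);print('shift',(M.T@(p-s['ee_pos'])).round(4))
E
```

```text
spindle [0.5977 0.1997 0.128 ]
flange [0.5977 0.2017 0.062 ]
ear [0.6267 0.2066 0.074 ]
red [0.6411 0.2036 0.062 ]
green [0.6221 0.1633 0.062 ]
s1 [0.6077 0.2009 0.12  ]
s2 [0.6181 0.2039 0.12  ]
ear 0.032 0.274
red 0.045 0.124
green 0.043 -0.925
stripe 0.2800299335085798
shift [0.0042 0.0014 0.0827]
```

The spindle tip sits at (259,208) and the ear at (297,185), just counter-clockwise of the red mark. That puts the axis at about (0.597, 0.1995) and the turn near 0, so about 1.25 rad is needed. Next: descend and grip.

Emit:
jog_arm([
  [0.006,0.003,0,0,1],
  [0,0,0.03,0,1],
  [0,0,0.03,0,1],
  [0,0,0.022,0,1],
  [0,0,0,0,1],
])

```text
clock: 4.75
ee_pos: [0.5959, 0.1996, 0.0835]
tool_rot: [-2.036, -2.391, 0.004]
wrist_force: [-0.0, 0.2, 0.2]
opening: 1.001
finger_force: 0.0
```

Emit:
jog_arm([
  [0,0,0,0,0.3],
  [0,0,0,0,0.3],
  [0,0,0,0,0.3],
  [0,0,0,0,0.3],
  [0,0,0,0,0.3],
  [0,0,0,0,0.3],
], grip_force=30)

```text
clock: 5.5
ee_pos: [0.597, 0.1996, 0.0848]
tool_rot: [2.037, 2.391, 0.0]
wrist_force: [0.4, -0.3, 0.7]
opening: 0.475
finger_force: 30.0
```

Emit:
jog_arm([
  [0,0,-0.005,0,0.3],
  [0,0,-0.005,0,0.3],
  [0,0,-0.005,0,0.3],
  [0,0,0,0,0.3],
])

```text
clock: 6.0
ee_pos: [0.5969, 0.1996, 0.0998]
tool_rot: [2.037, 2.392, 0.0]
wrist_force: [4.8, 2.3, -10.2]
opening: 0.475
finger_force: 30.0
```

```bash
python3 - <<'E'
from h import *
s=manip.observe(); print(s['clock'],s['ee_pos'].round(4),s['wrist_force'].round(1),s['torque'].round(2),s['opening'])
a=manip.snapshot('wrist'); b=manip.snapshot('side')
cv2.imwrite('pics/l1.png',np.hstack([cv2.resize(a[80:304,130:386],(400,350)),cv2.resize(b[80:190,210:335],(398,350))]))
E
```

```text
6.0 [0.5969 0.1996 0.0998] [  4.8   2.3 -10.2] [ 0.49 -1.21  0.01] 0.47515919261986267
```

View pics/l1.png

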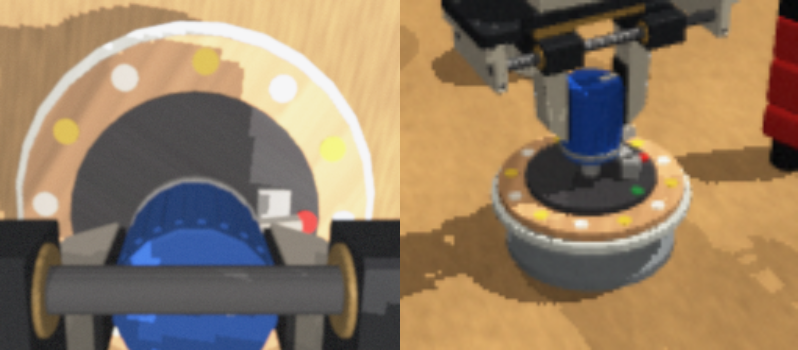

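The collar is up and the spring pull is about right: roughly 9 N expected, 10 N measured. Now the clockwise turn.

Emit:
jog_arm([
  [0,0,0,0.125,0.3],
  [0,0,0,0.125,0.3],
  [0,0,0,0.125,0.3],
  [0,0,0,0.125,0.3],
  [0,0,0,0.125,0.3],
  [0,0,0,0.125,0.3],
  [0,0,0,0.125,0.3],
  [0,0,0,0.125,0.3],
])

```text
clock: 7.1
ee_pos: [0.5969, 0.1998, 0.0994]
tool_rot: [-2.936, -1.116, -0.0]
wrist_force: [5.4, 2.0, -10.7]
opening: 0.468
finger_force: 30.0
```

Emit:
jog_arm([
  [0,0,0,0.125,0.3],
  [0,0,0,0.125,0.3],
  [0,0,0,0,0.3],
  [0,0,0,0,0.3],
])

```text
clock: 7.6
ee_pos: [0.5969, 0.1998, 0.0994]
tool_rot: [-3.051, -0.748, -0.0]
wrist_force: [5.7, 1.3, -10.0]
opening: 0.474
finger_force: 30.0
```

```bash
python3 - <<'E'
from h import *
s=manip.observe(); print(s['clock'],s['q'].round(2),s['ee_pos'].round(4),s['wrist_force'].round(1),s['torque'].round(2),s['opening'])
M=R.from_rotvec(s['tool_rot']).as_matrix();print(np.arctan2(M[1,1],M[0,1]))
a=manip.snapshot('top'); b=manip.snapshot('side')
cv2.imwrite('pics/l2.png',np.hstack([cv2.resize(a[110:190,120:210],(394,350)),cv2.resize(b[80:190,210:335],(398,350))]))
E
```

```text
7.6 [-0.12  0.61 -0.44  1.67  0.31  0.93 -1.76] [0.5969 0.1998 0.0994] [  5.7   1.3 -10. ] [ 0.45 -1.18 -0.1 ] 0.4740485194605269
-1.0901381436101105
```

View pics/l2.png

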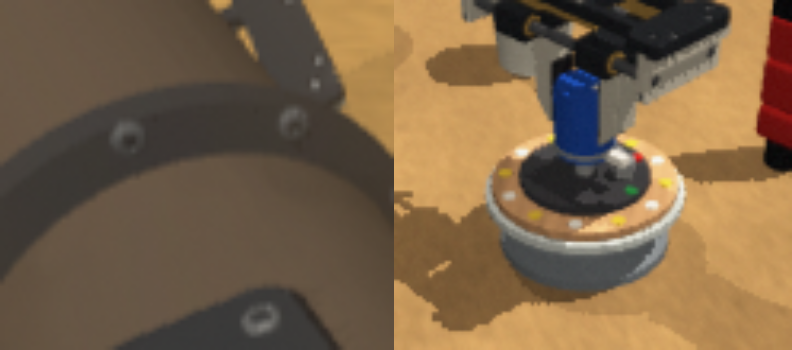

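The top view is blocked by the arm, and the side view doesn't show the ear clearly. Since the ear turns with the tool, I'll check it in the wrist view.

```bash
python3 - <<'E'
from h import *
a=manip.snapshot('wrist')
cv2.imwrite('pics/l3.png',cv2.resize(a[80:304,130:386],(640,560),interpolation=cv2.INTER_CUBIC))
E
```

```text
(no output)
```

View pics/l3.png

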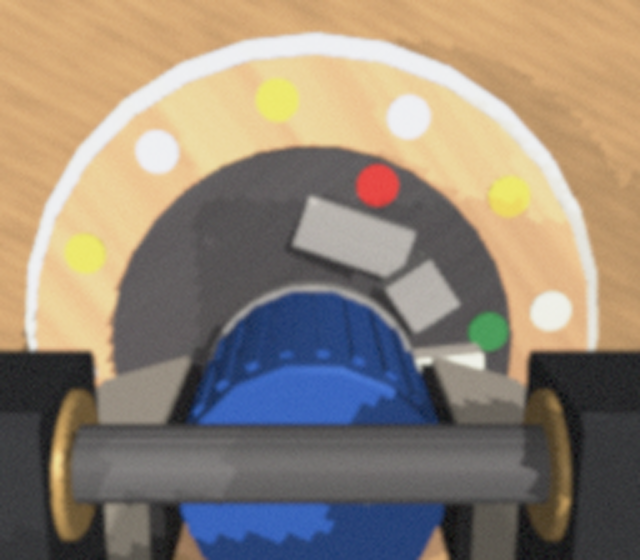

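The white ear is at (450,355), beside the green mark at (488,332) and clear of the ridge. Now lowering it gently to home.

Emit:
jog_arm([
  [0,0,0.005,0,0.3],
  [0,0,0.005,0,0.3],
  [0,0,0.005,0,0.3],
  [0,0,0.0025,0,0.3],
  [0,0,0,0,0.3],
  [0,0,0,0,0.3],
])

```text
clock: 8.5
ee_pos: [0.597, 0.1998, 0.0823]
tool_rot: [-3.051, -0.748, -0.001]
wrist_force: [4.2, 1.2, -5.2]
opening: 0.474
finger_force: 30.0
```

Emit:
jog_arm([
  [0,0,0.0015,0,0.3],
  [0,0,0.0005,0,0.3],
  [0,0,0,0,0.3],
])

```text
clock: 8.88
ee_pos: [0.597, 0.1998, 0.0807]
tool_rot: [-3.051, -0.748, -0.001]
wrist_force: [3.6, 0.8, -1.0]
opening: 0.472
finger_force: 30.0
```

Emit:
jog_arm([
  [0,0,0,0,1],
  [0,0,0,0,1],
  [0,0,0,0,1],
  [0,0,0,0,1],
  [0,0,0,0,1],
  [0,0,-0.03,0,1],
  [0,0,-0.05,0,1],
  [0,0,-0.05,0,1],
])

```text
clock: 9.88
ee_pos: [0.5964, 0.1995, 0.2115]
tool_rot: [-3.051, -0.748, 0.001]
wrist_force: [1.4, 0.1, 0.7]
opening: 1.0
finger_force: 0.0
```

Emit:
jog_arm([
  [-0.05,0,0,0,1],
  [-0.03,0,0,0,1],
  [0,0,0,0,1],
  [0,0,0,0,1],
])

```text
clock: 10.38
ee_pos: [0.5265, 0.1629, 0.2105]
tool_rot: [-3.051, -0.748, -0.002]
wrist_force: [1.1, 0.8, -0.2]
opening: 1.0
finger_force: 0.0
```

```bash
python3 - <<'E'
from h import *
s=manip.observe(); print(s['clock'],s['ee_pos'].round(4),s['wrist_force'].round(1))
a=manip.snapshot('wrist'); b=manip.snapshot('side'); cv2.imwrite('pics/wf.png',a)
d=manip.place_of('wrist','blue_grip')[0]; e=manip.place_of('side','blue_grip'); print(d['at'],[(x['at'],x['conf']) for x in e])
v,u=int(d['at'][0]*384),int(d['at'][1]*512)
v0=min(max(v-70,0),244);u0=min(max(u-80,0),352)
cv2.imwrite('pics/l4.png',np.hstack([cv2.resize(a[v0:v0+140,u0:u0+160],(400,350)),cv2.resize(b[80:190,210:335],(398,350))]));print(v0,u0)
E
```

```text
10.375 [0.5265 0.1629 0.2105] [ 1.1  0.8 -0.2]
[0.2326, 0.4941] [([0.3156, 0.5195], 0.62), ([0.7164, 0.3865], 0.61)]
19 172
```

View pics/l4.png

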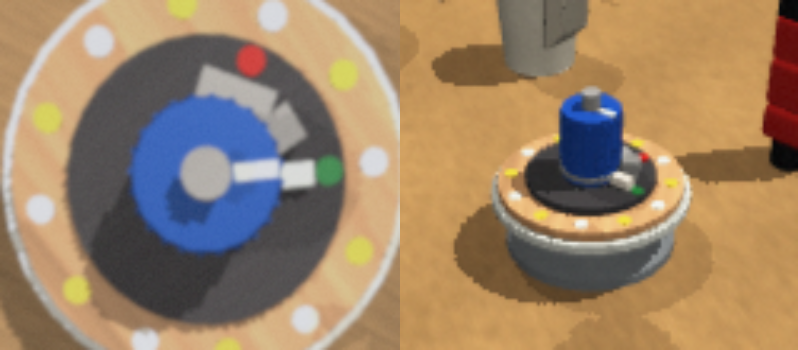

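The ear and stripe point straight at the green mark (ear at (298,175), mark at (328,172) in the crop). The collar sits flush on the flange, past the ridge, and the spring load on the wrist fell to about 1 N at the expected home height.

```bash
python3 -c "
from workcell import manip
print(manip.finish_job())"
```

```text
the job is handed in; nothing more can be done
None
```

I lifted the blue collar, turned it clockwise past the ridge to the green mark, lowered it home so it is locked and let go; the orange stand was not touched, and I handed the job in at about 10.5 s without seeing the judging result.

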